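# Set the sighting pin in the stone and turn the mirror on it

### The arm

A 7-joint arm with a two-finger parallel gripper is mounted at the origin on the work surface. World frame = base frame: x ahead of the robot, y to its left, z up, the work surface at z = 0. Lengths are in m, angles in rad, forces in N, time in s.
With the tool pointing down it reaches from about 0.4 to 0.85 m from the base axis. Payload 10.4 kg.
Tool frame: the origin (TCP) lies midway between the tips of the shut fingers; the grasp point (between the pads) lies 19 mm behind it (manip.hold_point_z is the distance from the TCP to the grasp point, in m); z points along the fingers, y is the line along which they close (so a half turn about z gives the same grasp; the last joint's range is limited). The gripper opens to 85 mm and grips with 20 to 120 N. Pads are 22 mm wide; open, the fingers measure 114 mm over their backs; the gripper's body (76 mm by 85 mm) begins 54 mm behind the grasp point. The pads swing forward as they close: fully open they stand 13 mm farther back than shut.
Start: joints at [-1.169, 0.332, -0.065, 1.46, 0.022, 1.35, -0.088], TCP at [0.258, 0.569, 0.231] pointing down, gripper open.
Joint ranges: [-2.6, 2.6], [-0.5, 2.12], [-1.47, 1.34], [0.16, 2.42], [-1.27, 4.41], [0.06, 2.06], [-2.6, 2.6]. Speed limits (rad/s): [2.22, 2.22, 2.79, 2.79, 3.14, 3.14, 3.14].

### API

Orientations are given as a unit quaternion [x, y, z, w].
In Python, from workcell import manip, eyes, job gives the robot as it stands.
- The arm moves only by the shell command python3 -m crank 'ROWS' [FORCE]. ROWS is JSON, a list that holds one entry, the list of rows, each a list of 7 numbers: the finger opening in cm, from 0 to 8.54, then the shift along the world's x, y, z in cm, then the turn, a rotation vector about the world's x, y, z in degrees. In form: [[[hand, x, y, z, ax, ay, az], ...]]. A call has 1 to 20 rows; each row shifts and turns the commanded pose from where the row before left it; what a row does not reach is not made up. A row lasts 1/8 s, in which the tool goes at most 62.5 mm and 10.7 degrees, less where a joint would pass 70% of its speed; a pose out of reach is approached as far as the arm can. A call with a gripper value outside its range is refused whole. The fingers move at their own pace and stop on an object; FORCE is the grip in N (left out, the last holds). Time passes only in rows, so rows that do not move let the fingers close. It gives the time, the measured TCP pose, the force, the opening and the grip force at its end, in the units of the state.
- manip.get_obs(): the state, without advancing time (a new reading comes with each control period).
- eyes.camera(name): name is "scene" or "top" or "wrist"; returns (picture, depth): 400x640x3 uint8, red, green, blue; 400x640 float32, m along the optical axis (not along the pixel's ray), 0 where there is no reading.
- eyes.camera_params(name): a dict with "fx", "fy", "cx", "cy" (pixels), "dist" ([k1, k2, p1, p2, k3] as OpenCV has them; the pictures are not rectified), "world_from_camera" (4x4, takes a point from camera to world coordinates); the wrist camera has in their place "hand_eye" (4x4, takes a point from camera to tool coordinates, whose origin is the TCP and whose axes are the flange's). Camera axes: x right, y down, z forward; pixel columns grow to the right and rows downward; lengths in m; the calibration is good to about 2 mm. A picture is of the moment at which its call begins: read the wrist's pose just before it. camera_params takes no time and is no camera call.
- job.hand_in(): hands the job in; it is judged then, once.
The state is a dict: "clock": time; "joint_pos": joint angles; "joint_velocities": joint speeds; "tau": joint torques, N m; "position": TCP position; "ee_rot": TCP orientation; "ft_force": force on the tool from outside, world axes, zero at the start; "torque": the same for the moment, N m; "grip_width": opening from 0.0 (shut) to 1.0 (fully open); "grasp_force": force on a finger pad.
Only numpy, scipy, OpenCV 4.12 (cv2) and the standard library are available. Lean on these libraries where they do the work, as an engineer would, in place of code of your own. Each camera call takes 0.05 s, during which the arm holds its last target. There are 200 camera calls.

### The job

Take the drum-headed sighting pin out of the wooden tool block, push it fully home in the hole drilled in the stone's ledge and let go of it. Then swing the sprung mirror by the knob on its lever until the little camera on the stand sees the head of the pin in the mirror, and hold it there: finish while still holding the knob, because the spring takes the mirror back as soon as it is let go. Leave the other tools, stones and figures where they are.

Things in the scene. Friction and masses are not known exactly. Their poses are not given: they have to be found in the camera images.
- pin_center (a point): Loose sighting pin, aluminium with two dark grooves, 160 g: drum head 36 mm in diameter, 46 mm high, on a shank 14 mm in diameter, 30 mm long, foot bevelled. This point is the centre of the head, 23 mm above its underside. z is up along the pin. It starts in one of the block's three holes, head resting on the block: the only standing thing with a wide, straight, flat-topped head.
- block: Fixed wooden tool block, 210 x 64 x 45 mm, long along its x axis; origin at the centre of its underside. Three holes, 18 mm wide and 36 mm deep, at x = -65, 0 and +65 mm on its middle line; which thing stands in which hole changes.
- riffler: Loose, in another hole of the block: tapered wooden handle, at most 30 mm thick, 80 mm high above the block. Leave it. Origin where the handle meets the block's top.
- dowel: Loose, in the third hole of the block: thin plain steel rod, 14 mm thick, 58 mm high above the block, with a narrow collar. Leave it. Origin at the height of the block's top.
- stone_hole (a point): Centre of the mouth of the vertical hole (18 mm wide, 36 mm deep) in the stone, a fixed pale marble block 150 (x) x 130 (y) mm. It lies on the level ledge 80 mm above the table, 45 mm from the -x edge and 65 mm from both y sides. A rough shoulder begins about 45 mm from it on the +x side and stands about 60 mm above the ledge. Axes: the stone's. The pin is home when its head rests on the ledge.
- lens (a point): Front of the lens of the small black camera that is fixed on the grey sighting stand, 105 mm above the table; it looks level straight at the middle of the mirror, 180 mm away. Axes are the stand's.
- mirror (a point): Middle of the mirror's face (84 mm wide, 64 mm high, upright, in a dark frame), 105 mm above the table and exactly on the vertical axis about which it swivels. x points straight out of the face (its normal), z up. The stand that carries mirror and camera is fixed to the table.
- swivel (a joint): Angle of the mirror on the stand, rad: 0 at its rest stop, at most 1.35, growing as the mirror turns counter-clockwise seen from above (needed: 0.4 to 1.1). A spring drives it back to 0: about 1 N at the knob to leave the stop, 2 to 4 N over the working range.
- knob: Upright black round knob, free to spin, at the end of the mirror's lever, 20 mm in diameter, from 75 to 133 mm above the table, 120 mm straight behind the mirror's face (-x of mirror). Origin on its axis, 113 mm above the table. It moves round the mirror's axis with the mirror; the flat lever bar (12 mm wide) joins it at 75 to 83 mm above the table.
- sight (a point): Invisible: the camera's line of sight after the mirror. It starts at the middle of the mirror; its x axis is where the camera looks after reflection (level; the mirror's normal halves the angle between this axis and the direction from mirror to lens). It turns twice as far as the mirror. When its x axis runs through the pin's head, the camera sees the pin.
- mallet: Loose wooden carver's mallet standing on its head, up to 84 mm wide, 205 mm high; origin under its centre. Leave it.
- brush: Loose hand brush lying on the table; leave it.
- hammer: Loose hammer lying on the table; leave it.
- offcut: Loose marble offcut 55 x 40 x 30 mm; origin under its centre. Leave it.
- chip: Loose marble chip 35 x 28 x 20 mm; origin under its centre. Leave it.
- torso: Loose plaster torso figure, 76 mm wide, 172 mm high; origin under its centre. Leave it.
Not all that is in view belongs to the job. Leave any yellow look-alike of the part that bears pin_center alone.

How it is judged:
By the outcome, as a careful person would: the job done as asked, in the order asked, and still so for the second after the job is handed in, while the arm keeps its last pose, push and grip.
It also fails if it takes over 54 s, if anything falls off the work surface, if the arm or the gripper's body presses on something with over 40 N, if the wrist force passes 120 N, or if a joint passes its speed limit or range.

## Working session

There is one attempt and no reset: what is moved stays moved. The work goes in short steps, Python scripts to look and compute and a shell command to move; the robot and the scene stay as the last step left them, time stands still between calls to the robot, and variables do not carry over. Pictures are saved under pics/ and viewed, at most 10 in all, crops included, and the job is handed in when it is done.

```bash
ls; mkdir -p pics
cat > h.py <<'E'
import numpy as np, cv2
from workcell import manip, eyes, job
from scipy.spatial.transform import Rotation as R
def T():
    o=manip.get_obs(); M=np.eye(4); M[:3,:3]=R.from_quat(o['ee_rot']).as_matrix(); M[:3,3]=o['position']; return M
def shot(n,f):
    M=T(); im,d=eyes.camera(n); p=eyes.camera_params(n)
    W=np.array(p['world_from_camera']) if 'world_from_camera' in p else M@np.array(p['hand_eye'])
    np.savez('pics/'+f+'.npz',d=d,W=W,K=[p['fx'],p['fy'],p['cx'],p['cy']],dist=p['dist'],im=im)
    cv2.imwrite('pics/'+f+'.png',im[...,::-1]); return im,d
def ray(f,u,v):
    z=np.load('pics/'+f+'.npz'); fx,fy,cx,cy=z['K']; K=np.array([[fx,0,cx],[0,fy,cy],[0,0,1]])
    n=cv2.undistortPoints(np.array([[[u,v]]],float),K,z['dist'])[0,0]
    return z['W'][:3,3], z['W'][:3,:3]@np.array([n[0],n[1],1]), z
def pd(f,u,v,k=1):
    o,r,z=ray(f,u,v); q=z['d'][int(v)-k:int(v)+k+1,int(u)-k:int(u)+k+1]; q=q[q>0]
    return (o+r*np.median(q)).round(4) if len(q) else None
def pz(f,u,v,h):
    o,r,_=ray(f,u,v); return (o+r*(h-o[2])/r[2]).round(4)
E
python3 -c "
from h import *
shot('scene','s0');shot('top','t0')
print(manip.get_obs())
print(manip.hold_point_z)
for n in('scene','top','wrist'):
  p=eyes.camera_params(n);print(np.array(p.get('world_from_camera',p.get('hand_eye'))).round(3),p['fx'])"
```

```text
pics
{'clock': 0.1, 'joint_pos': array([-1.16861063,  0.33278138, -0.06472676,  1.46083605,  0.02158002,
        1.34990538, -0.08850703]), 'joint_velocities': array([ 3.09319326e-04, -3.18997473e-03, -2.21769649e-04,  1.83778634e-04,
       -3.23177329e-04,  9.90285995e-04,  2.41617387e-05]), 'tau': array([ 1.62567470e-03, -6.26741195e+01,  4.94369818e-02, -3.92432177e+01,
        1.63417059e-02,  6.92282338e-03, -4.55175737e-06]), 'position': array([0.25742462, 0.56916284, 0.23062276]), 'ee_rot': array([ 2.10783586e-01,  9.77532556e-01, -6.06759269e-04, -1.16632449e-04]), 'ft_force': array([0.31598289, 1.31076216, 0.31195365]), 'torque': array([ 0.03713885, -0.00765992,  0.00767839]), 'grasp_force': 0.0, 'grip_width': 1.00134606884562}
0.0187
[[-0.739  0.425 -0.523  1.229]
 [ 0.673  0.486 -0.557  0.707]
 [ 0.018 -0.764 -0.645  0.906]
 [ 0.     0.     0.     1.   ]] 484.6961148844963
[[-0.043 -0.977  0.209  0.357]
 [-0.999  0.042 -0.006  0.016]
 [-0.002 -0.209 -0.978  1.246]
 [ 0.     0.     0.     1.   ]] 440.37186459863136
[[-0.    -0.957 -0.29   0.073]
 [ 1.     0.    -0.001 -0.   ]
 [ 0.001 -0.29   0.957 -0.143]
 [ 0.     0.     0.     1.   ]] 345.2074313437878
```

View pics/t0.png

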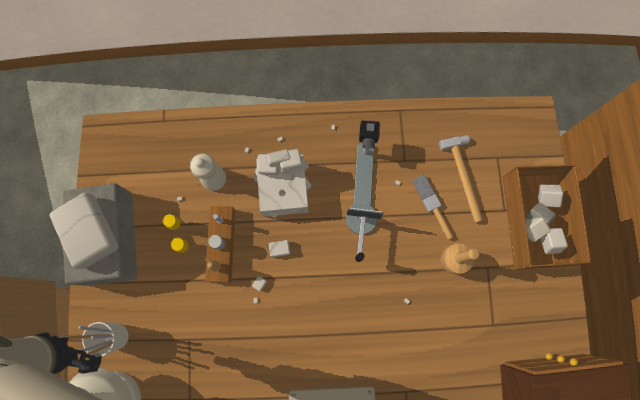

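View pics/s0.png

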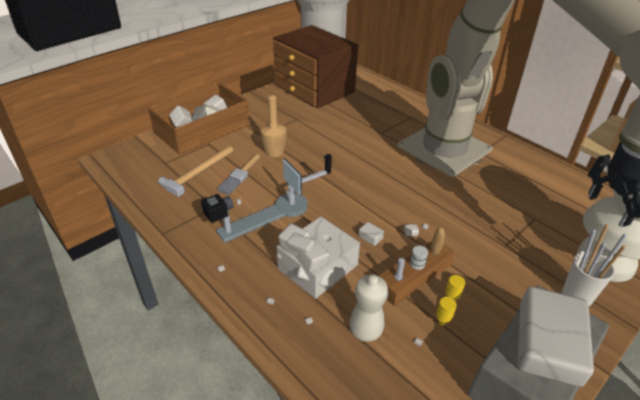

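The top view shows the pin in the middle hole of the block at about (216,241), the stone hole at (282,192), the mirror at (364,213), the knob at (360,257) and the lens at (369,145). The scene view agrees with this. Next I measure these points on an enlarged crop.

```bash
python3 -c "
from h import *
im=cv2.imread('pics/t0.png')[115:290,190:400]
cv2.imwrite('pics/t0c.png',cv2.resize(im,(798,665-66),interpolation=cv2.INTER_CUBIC) if 0 else cv2.resize(im,None,fx=3.4,fy=3.4,interpolation=cv2.INTER_CUBIC))
print('pin',pz('t0',216,241,.091),pd('t0',216,241)); print('hole',pz('t0',282,192,.08),pd('t0',276,197))
print('knob',pz('t0',360,257,.133),pd('t0',360,257));print('mir',pz('t0',364,213,.14));print('lens',pd('t0',369,127),pd('t0',369,145))"
```

```text
pin [0.5201 0.2876 0.091 ] [0.5202 0.288  0.0897]
hole [0.649  0.1093 0.08  ] [0.6356 0.126  0.0805]
knob [ 0.4582 -0.0875  0.133 ] [ 0.4581 -0.0874  0.1341]
mir [ 0.5696 -0.1039  0.14  ]
lens [ 0.806  -0.1335  0.1341] [ 0.7599 -0.1318  0.1195]
```

View pics/t0c.png

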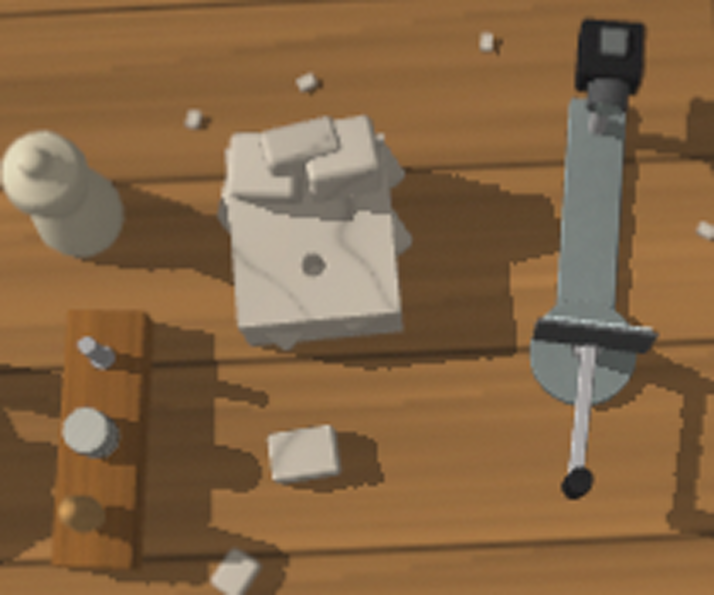

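```bash
python3 -m crank '[[[6,3.27,-3.5,-0.7,0,0,2.25],[6,3.27,-3.5,-0.7,0,0,2.25],[6,3.27,-3.5,-0.7,0,0,2.25],[6,3.27,-3.5,-0.7,0,0,2.25],[6,3.27,-3.5,-0.7,0,0,2.25],[6,3.27,-3.5,-0.7,0,0,2.25],[6,3.27,-3.5,-0.7,0,0,2.25],[6,3.27,-3.5,-0.7,0,0,2.25],[6,0,0,0,0,0,0],[6,0,0,0,0,0,0]]]' 40; python3 -c "
from h import *
shot('wrist','w1')"
```

```text
clock: 1.35
position: [0.5187, 0.2899, 0.175]
ee_rot: [0.055, 0.998, 0.0, -0.0]
ft_force: [-0.0, 0.7, -0.8]
grip_width: 0.704
grasp_force: 0.0
```

View pics/w1.png

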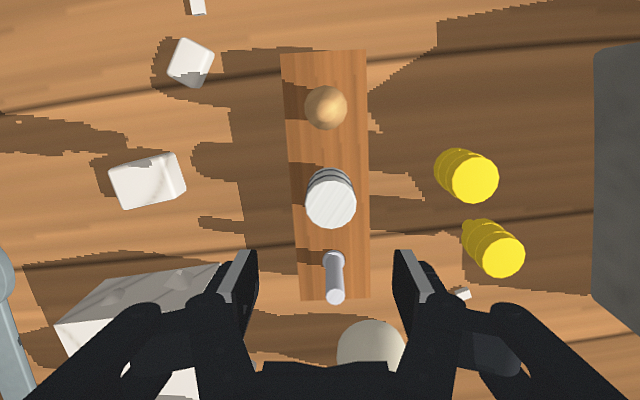

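The wrist view shows the pin's flat top centred at (330,203), between the riffler at (326,107) and the dowel at (335,295). The yellow drums stand well clear to the right.

```bash
python3 -c "
from h import *
print(pz('w1',330,203,.091),pd('w1',330,203),T()[:3,3], 'axis', pz('w1',281,56,.045),pz('w1',300,300,.045))"
```

```text
[0.5173 0.2927 0.091 ] [0.5172 0.2927 0.0915] [0.51836641 0.29056174 0.17521662] axis [0.4139 0.2678 0.045 ] [0.6212 0.2546 0.045 ]
```

```bash
python3 -m crank '[[[6,-0.1,0.1,-3,0,0,0],[6,0,0,-3,0,0,0],[6,0,0,-3,0,0,0],[6,0,0,-2,0,0,0],[6,0,0,-1,0,0,0],[6,0,0,0,0,0,0],[2.5,0,0,0,0,0,0],[2.5,0,0,0,0,0,0],[2.5,0,0,0,0,0,0],[2.5,0,0,0,0,0,0],[2.5,0,0,0,0,0,0],[2.5,0,0,0,0,0,0]]]' 40
```

```text
clock: 2.9
position: [0.5187, 0.2912, 0.0566]
ee_rot: [0.055, 0.998, 0.001, 0.001]
ft_force: [-0.8, 0.7, 6.4]
grip_width: 0.412
grasp_force: 39.7
```

```bash
python3 -m crank '[[[2.5,0,0,2,0,0,0],[2.5,0,0,4,0,0,0],[2.5,0,0,5,0,0,0],[2.5,0,-3,1,0,0,1],[2.5,2,-3.5,0,0,0,1],[2.5,3.5,-2.5,0,0,0,1],[2.5,3.5,-1,0,0,0,1],[2.5,0,0,0,0,0,0],[2.5,0,0,0,0,0,0]]]'; python3 -c "
from h import *
shot('wrist','w2');shot('top','t2')
print(pd('t2',282,192))"
```

```text
clock: 4.03
position: [0.6076, 0.1907, 0.1749]
ee_rot: [0.02, 1.0, -0.0, -0.001]
ft_force: [0.4, 0.0, -1.4]
grip_width: 0.41
grasp_force: 41.8
[0.6563 0.1117 0.0507]
```

View pics/w2.png

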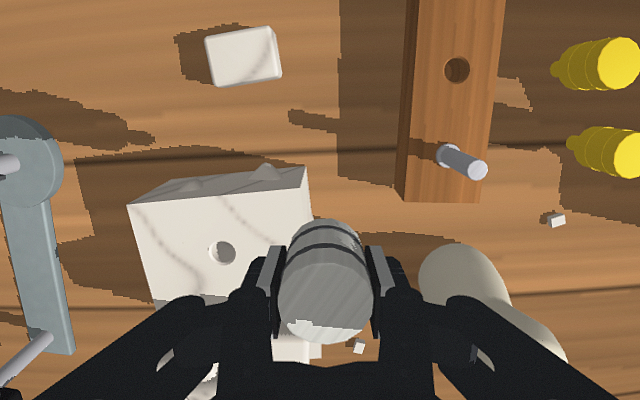

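The pin is out and held centrally, with its top at about (326,290). The stone hole's mouth is at (222,253), and the block's middle hole is empty at (457,70).

```bash
python3 -c "
from h import *
im=cv2.imread('pics/w2.png')
a=cv2.resize(im[180:345,120:400],None,fx=2.8,fy=2.8,interpolation=cv2.INTER_CUBIC);cv2.imwrite('pics/w2c.png',a)
print('hole',pz('w2',222,253,.08),pd('w2',205,250,2),'corners',pz('w2',128,205,.08),pz('w2',306,166,.08))
print('block hole',pz('w2',457,70,.045)); print('pintop',pd('w2',326,291))"
```

```text
hole [0.6461 0.1096 0.08  ] [0.6428 0.0972 0.0808] corners [0.605  0.0436 0.08  ] [0.5816 0.1776 0.08  ]
block hole [0.519  0.2934 0.045 ]
pintop [0.6017 0.1906 0.2094]
```

View pics/w2c.png

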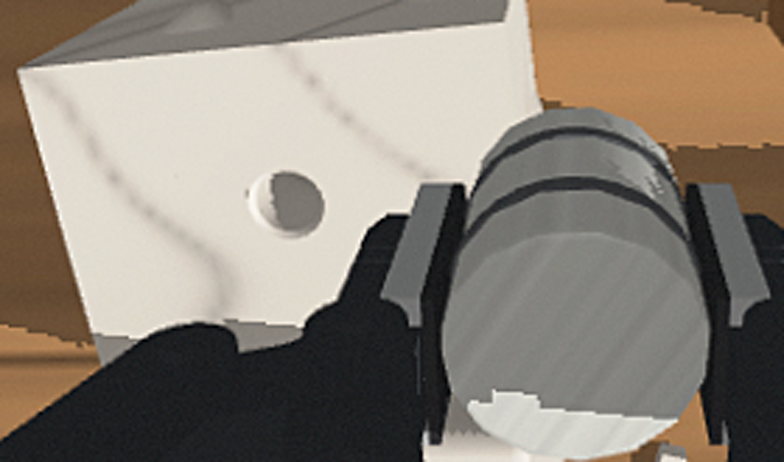

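```bash
python3 -c "
from h import *
p=pz('w2',326,303,.2093);print(p,T()[:3,3],pz('w2',222.5,253.2,.08)-p, pz('t0',215.6,241.5,.091),pz('t0',282.1,192.9,.08))"
```

```text
[0.6068 0.1904 0.2093] [0.60734291 0.19124392 0.17527431] [ 0.0395 -0.0804 -0.1293] [0.5188 0.2887 0.091 ] [0.6464 0.1091 0.08  ]
```

```bash
python3 -m crank '[[[2.5,1,-2,0,0,0,0],[2.5,1,-2.5,0,0,0,0],[2.5,1,-2.5,0,0,0,0],[2.5,0.9,-1.15,-1,0,0,0],[2.5,0,0,-2,0,0,0],[2.5,0,0,-1.5,0,0,0],[2.5,0,0,0,0,0,0],[2.5,0,0,0,0,0,0]]]'; python3 -m crank '[[[2.5,0,0,-0.4,0,0,0],[2.5,0,0,-0.4,0,0,0],[2.5,0,0,-0.3,0,0,0],[2.5,0,0,0,0,0,0]]]'
```

```text
clock: 5.12
position: [0.6472, 0.1097, 0.1306]
ee_rot: [0.02, 1.0, 0.0, 0.0]
ft_force: [0.6, -0.1, -1.2]
grip_width: 0.41
grasp_force: 41.8
clock: 5.62
position: [0.647, 0.1089, 0.119]
ee_rot: [0.02, 1.0, -0.0, -0.0]
ft_force: [0.4, 0.0, -2.3]
grip_width: 0.409
grasp_force: 41.8
```

```bash
python3 -m crank '[[[2.5,0,0,-0.5,0,0,0],[2.5,0,0,-0.6,0,0,0],[2.5,0,0,-0.6,0,0,0],[2.5,0,0,-0.5,0,0,0],[2.5,0,0,-0.2,0,0,0],[2.5,0,0,0,0,0,0]]]'
```

```text
clock: 6.38
position: [0.6471, 0.109, 0.0952]
ee_rot: [0.02, 1.0, 0.0, -0.0]
ft_force: [-0.8, 0.0, -1.4]
grip_width: 0.41
grasp_force: 42.0
```

```bash
python3 -m crank '[[[2.5,0,0,-0.2,0,0,0],[2.5,0,0,-0.2,0,0,0],[2.5,0,0,-0.1,0,0,0],[2.5,0,0,0,0,0,0]]]'
```

```text
clock: 6.88
position: [0.6473, 0.1091, 0.0917]
ee_rot: [0.02, 1.0, 0.0, 0.0]
ft_force: [-6.3, -0.3, 8.7]
grip_width: 0.413
grasp_force: 43.0
```

```bash
python3 -m crank '[[[2.5,0,0,-0.1,0,0,0],[6,0,0,0.1,0,0,0],[6,0,0,0,0,0,0],[6,0,0,0,0,0,0],[6,0,0,0,0,0,0],[6,0,0,2,0,0,0],[6,0,0,4,0,0,0],[6,-1,0,5,0,0,0],[6,-3,-1,3,0,0,0],[6,-3,-2,0,0,0,0],[6,0,0,0,0,0,0],[6,0,0,0,0,0,0]]]'; python3 -c "
from h import *
shot('wrist','w3')"
```

```text
clock: 8.38
position: [0.5776, 0.0795, 0.2314]
ee_rot: [0.02, 1.0, 0.0, 0.001]
ft_force: [0.1, -0.1, -0.5]
grip_width: 0.702
grasp_force: 0.0
```

View pics/w3.png

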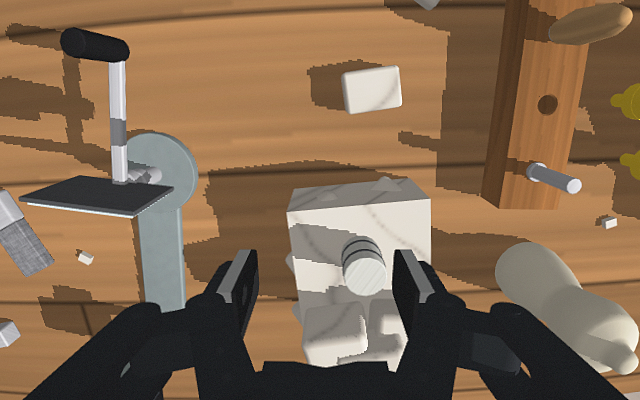

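The pin stands in the ledge hole with its top at (364,273). Seen from the wrist, the knob's top is at (76,40) and the mirror's upper edge runs from (20,198) to (135,217). Now I check the pin's height and work out the stand's geometry.

```bash
python3 -c "
from h import *
print('pin',pd('w3',364,273,3),pz('w3',364,273,.126))
print('knob w3',pz('w3',74,40,.133),pd('w3',74,40))
print('mirror top edge w3',pz('w3',20,199,.141),pz('w3',135,217,.141),pd('w3',80,203),pd('w3',80,195))
c=lambda u,v:(190+u/3.4,115+v/3.4)
print('disk/bar z',pd('t0',*c(550,370)),pd('t0',*c(590,200)),pd('t0',*c(610,370)))
zb=pd('t0',*c(590,200))[2]
for q in [(571,101),(562,305),(623,101),(613,308)]: print('bar',pz('t0',*c(*q),zb))
zd=pd('t0',*c(610,385),0)[2]
for q in [(532,352),(635,352),(583,403)]: print('disk',pz('t0',*c(*q),zd))
for q in [(585,20),(643,22),(637,90),(578,87)]: print('box',pz('t0',*c(*q),.134),pd('t0',*c(*q),0))
for q in [(588,88),(629,93),(607,100)]: print('barrel',pz('t0',*c(*q),.105),pd('t0',*c(*q),0))
"
```

```text
pin [0.6432 0.1075 0.1265] [0.6435 0.1076 0.126 ]
knob w3 [ 0.4586 -0.0861  0.133 ] [ 0.4586 -0.0858  0.1333]
mirror top edge w3 [ 0.5659 -0.1506  0.141 ] [ 0.5833 -0.0613  0.141 ] [ 0.5714 -0.1032  0.1392] [ 0.5697 -0.1147  0.1224]
disk/bar z [ 0.5642 -0.081   0.0127] [ 0.7097 -0.1237  0.0139] [ 0.5617 -0.1309  0.0147]
bar [ 0.7998 -0.113   0.0139]
bar [ 0.619  -0.0942  0.0139]
bar [ 0.798  -0.1584  0.0139]
bar [ 0.6146 -0.137   0.0139]
disk [ 0.5801 -0.0667  0.0131]
disk [ 0.5763 -0.1531  0.0131]
disk [ 0.5352 -0.1068  0.0131]
box [ 0.8245 -0.116   0.134 ] [ 8.811e-01 -1.320e-01 -7.000e-04]
box [ 0.821  -0.1622  0.134 ] [ 0.8773 -0.1838 -0.001 ]
box [ 0.7638 -0.153   0.134 ] [ 0.7763 -0.1583  0.0997]
box [ 0.7681 -0.1067  0.134 ] [ 0.7836 -0.1113  0.0921]
barrel [ 0.7777 -0.1179  0.105 ] [ 0.7804 -0.1188  0.0974]
barrel [ 0.7721 -0.1508  0.105 ] [ 0.7758 -0.1523  0.0946]
barrel [ 0.7668 -0.1326  0.105 ] [ 0.7596 -0.13    0.1251]
```

```bash
python3 -c "
from h import *
# point cloud from top: bins of stand objects
z=np.load('pics/t0.npz');fx,fy,cx,cy=z['K'];K=np.array([[fx,0,cx],[0,fy,cy],[0,0,1]])
v,u=np.mgrid[115:270,335:395];n=cv2.undistortPoints(np.stack([u,v],-1).reshape(-1,1,2).astype(float),K,z['dist'])[:,0]
d=z['d'][v,u].ravel();P=(np.c_[n,np.ones(len(n))]*d[:,None])@z['W'][:3,:3].T+z['W'][:3,3]
P=P[(d>0)]
def s(name,m):
  Q=P[m];c=Q.mean(0);w,V=np.linalg.eigh(np.cov(Q[:,:2].T));a=V[:,1];print(name,len(Q),c.round(4),'min',Q.min(0).round(3),'max',Q.max(0).round(3),'ang',np.degrees(np.arctan2(a[1],a[0])).round(1))
x,y,h=P.T
s('box',(h>.125)&(x>.75)); s('mirrortop',(h>.125)&(x<.65)&(x>.53)); s('knob',(h>.125)&(x<.5)); s('bar',(h>.005)&(h<.04)&(x>.63)&(x<.72)&(abs(y+.12)<.05)); s('disk',(h>.005)&(h<.06)&(x<.6)&(x>.5)&(abs(y+.1)<.05)); s('lever',(h>.07)&(h<.095)&(x<.56)&(x>.475)&(abs(y+.1)<.04)); s('barrel',(h>.09)&(h<.128)&(x>.73))
"
```

```text
box 277 [ 0.8019 -0.1355  0.1292] min [ 0.761 -0.162  0.125] max [ 0.827 -0.109  0.138] ang 85.6
mirrortop 125 [ 0.5753 -0.1073  0.1376] min [ 0.566 -0.152  0.125] max [ 0.586 -0.064  0.146] ang 80.1
knob 48 [ 0.4611 -0.0882  0.1332] min [ 0.453 -0.098  0.13 ] max [ 0.471 -0.08   0.137] ang 133.5
bar 538 [ 0.6747 -0.12    0.0126] min [ 0.63  -0.169  0.005] max [ 0.72  -0.074  0.02 ] ang 168.8
disk 375 [ 0.5613 -0.1031  0.0144] min [ 0.503 -0.15   0.005] max [ 0.59  -0.05   0.055] ang 81.9
lever 147 [ 0.5178 -0.0976  0.0831] min [ 0.476 -0.109  0.078] max [ 0.559 -0.085  0.09 ] ang 170.1
barrel 325 [ 0.7859 -0.1331  0.1196] min [ 0.758 -0.163  0.091] max [ 0.828 -0.108  0.128] ang 173.7
```

Geometry at rest:
- Pivot at about (0.577, -0.108).
- Mirror normal at -10°.
- Lens direction at -6.7°.
- Pin at bearing 72.4°, so the normal must reach about 32.9°. That is a swivel of about 0.75 rad, with the knob ending near (0.476, -0.173).

Now I go to the knob and grip it.

```bash
python3 -m crank '[[[6,-3,-4.2,0,0,0,1],[6,-3,-4.2,0,0,0,1],[6,-3,-4.2,0,0,0,1],[6,-2.9,-4.05,-1,0,0,1],[6,0,0,-2.5,0,0,0],[6,0,0,-2.5,0,0,0],[6,0,0,0,0,0,0]]]'; python3 -c "
from h import *
shot('wrist','w4');print(T()[:3,3])"
```

```text
clock: 9.3
position: [0.4576, -0.0872, 0.1691]
ee_rot: [-0.015, 1.0, -0.0, -0.002]
ft_force: [-0.3, -0.4, 0.7]
grip_width: 0.704
grasp_force: 0.0
[ 0.45836034 -0.08729905  0.17035677]
```

View pics/w4.png

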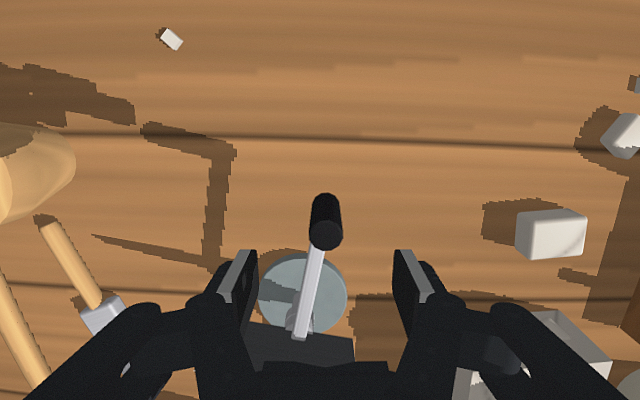

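The knob is centred between the fingers at (326,235) and the lever runs down the image. I descend and grip.

```bash
python3 -m crank '[[[6,0,0,-2.5,0,0,0],[6,0,0,-2.5,0,0,0],[6,0,0,-2.3,0,0,0],[6,0,0,0,0,0,0],[1.2,0,0,0,0,0,0],[1.2,0,0,0,0,0,0],[1.2,0,0,0,0,0,0],[1.2,0,0,0,0,0,0],[1.2,0,0,0,0,0,0],[1.2,0,0,0,0,0,0],[1.2,0,0,0,0,0,0]]]' 40
```

```text
clock: 10.72
position: [0.459, -0.0874, 0.0984]
ee_rot: [-0.015, 1.0, 0.0, 0.001]
ft_force: [-0.4, 0.8, 6.5]
grip_width: 0.223
grasp_force: 39.0
```

```bash
python3 -m crank '[[[1.2,-0.14,-1.11,0,0,0,2.5],[1.2,-0.04,-1.12,0,0,0,2.5],[1.2,0.07,-1.13,0,0,0,2.5],[1.2,0.17,-1.1,0,0,0,2.5],[1.2,0,0,0,0,0,0]]]'
```

```text
clock: 11.35
position: [0.46, -0.1324, 0.0983]
ee_rot: [-0.101, 0.995, -0.0, 0.001]
ft_force: [2.4, 1.9, 7.6]
grip_width: 0.221
grasp_force: 39.2
```

```bash
python3 -m crank '[[[1.2,0.27,-1.1,0,0,0,2.5],[1.2,0.37,-1.05,0,0,0,2.5],[1.2,0.47,-1.03,0,0,0,2.5],[1.2,0.56,-0.97,0,0,0,2.5],[1.2,0,0,0,0,0,0],[1.2,0,0,0,0,0,0]]]'
cat > m.py <<'E'
from h import *
shot('top','t5'); shot('scene','s5')
z=np.load('pics/t5.npz');fx,fy,cx,cy=z['K'];K=np.array([[fx,0,cx],[0,fy,cy],[0,0,1]])
v,u=np.mgrid[115:290,320:400];n=cv2.undistortPoints(np.stack([u,v],-1).reshape(-1,1,2).astype(float),K,z['dist'])[:,0]
d=z['d'][v,u].ravel();P=(np.c_[n,np.ones(len(n))]*d[:,None])@z['W'][:3,:3].T+z['W'][:3,3];P=P[d>0]
x,y,h=P.T; m=(h>.13)&(h<.15)&(x<.66)&(np.hypot(x-.577,y+.108)<.05); Q=P[m]
w,V=np.linalg.eigh(np.cov(Q[:,:2].T));a=V[:,1];print(len(Q),Q.mean(0),np.sqrt(w),np.degrees(np.arctan2(a[1],a[0])))
k=T()[:3,3]; print(k,np.degrees(np.arctan2(-.1082-k[1],.5772-k[0])))
o=cv2.imread('pics/t5.png')[130:290,300:420];o=cv2.resize(o,None,fx=3.3,fy=3.3,interpolation=cv2.INTER_CUBIC)
q=cv2.imread('pics/s5.png')[120:280,190:370];q=cv2.resize(q,(400,528*400//594));p=np.zeros((528,400,3),np.uint8);p[:len(q)]=q[:528]
cv2.imwrite('pics/c5.png',np.hstack([o,p]))
E
python3 m.py
```

```text
clock: 12.1
position: [0.4766, -0.1724, 0.0983]
ee_rot: [-0.188, 0.982, 0.0, 0.001]
ft_force: [1.1, 3.2, 8.0]
grip_width: 0.221
grasp_force: 39.4
104 [ 0.57560081 -0.10926096  0.13953361] [0.00228334 0.02603501] 122.9309316851872
[ 0.47657772 -0.17234019  0.09828781] 32.51487364425525
```

View pics/c5.png

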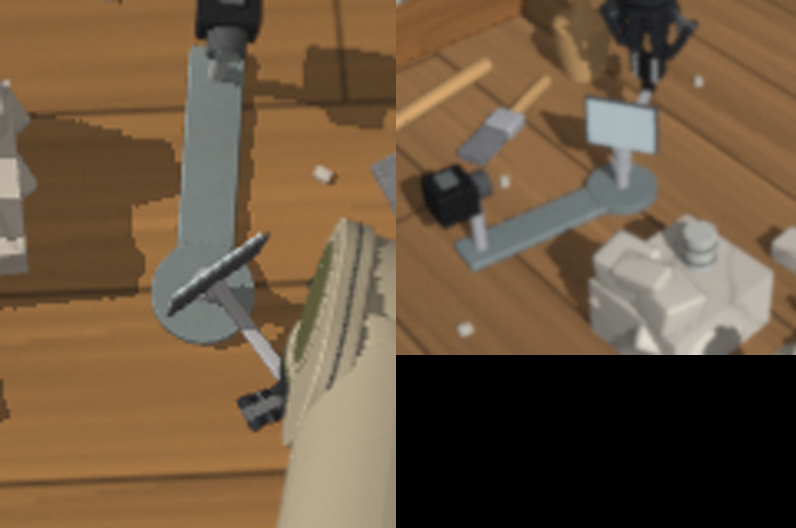

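The left crop shows the mirror turned with its lever held in the fingers at (262,408). The right crop shows the pin home on the ledge at (700,240). Top depth gives the normal at 32.9°, against the 32.85° needed, with a tolerance of about ±2°, so I hand in.

```bash
python3 -c "
from workcell import job
print(job.hand_in())"
```

```text
the job is handed in; nothing more can be done
None
```

The pin is fully home in the stone's hole and released, and I handed in with the knob still gripped and the mirror at about 0.75 rad, which by my measurements puts the camera's sight line on the pin's head; hand-in returned no verdict.

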